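# Load the label roll and snap its retaining cap on

## Robot

A 7-joint arm with a two-finger parallel gripper is mounted at the origin on the work surface. World frame = base frame: x ahead of the robot, y to its left, z up, the work surface at z = 0. Lengths are in mm, angles in rad, forces in N, time in s.
With the tool pointing down it reaches from about 425 to 825 mm from the base axis. Payload 3.6 kg.
Tool frame: the origin (TCP) lies midway between the tips of the shut fingers; the grasp point (between the pads) lies 19 mm behind it (hold_point_z is the distance from the TCP to the grasp point, in mm); z points along the fingers, y is the line along which they close (so a half turn about z gives the same grasp; the last joint's range is limited). The gripper opens to 85 mm and grips with 20 to 120 N. Pads are 22 mm wide; open, the fingers measure 114 mm over their backs; the gripper's body (76 mm by 85 mm) begins 54 mm behind the grasp point. The pads swing forward as they close: fully open they stand 13 mm farther back than shut.
Start: joints at [-1.238, 0.615, -0.013, 1.423, 0.008, 1.103, -0.04], TCP at [228.214, 608.59, 231.297] pointing down, gripper open.
Joint ranges: [-3.12, 3.12], [-0.3, 2.06], [-1.34, 1.32], [0.26, 2.42], [-1.36, 4.5], [0.01, 1.98], [-2.84, 2.84]. Speed limits (rad/s): [2.79, 2.79, 3.14, 3.14, 3.14, 3.14, 3.14].

## Interface

Orientations are given as a 3x3 rotation matrix whose columns are the frame's x, y, z axes.
In Python, from workcell import sense, get_image, camera_info, hand_in, hold_point_z gives the robot as it stands. The module is installed in compiled form; this text tells all that it offers.
- The arm moves only by the tool carry_out, never from a script. Its argument "plan" is a list that holds one entry, the list of rows, each a list of 6 numbers: the shift along the tool's x, y, z in m, then the turn, a rotation vector about the tool's x, y, z in degrees. In form: [[[tx, ty, tz, wx, wy, wz], ...]]. A call has 1 to 8 rows; each row shifts and turns the commanded pose from where the row before left it, along the tool's axes as they then stand; what a row does not reach is not made up. A row lasts 1/8 s, in which the tool goes at most 62.5 mm and 10.7 degrees, less where a joint would pass 70% of its speed; a pose out of reach is approached as far as the arm can. A call with a gripper value outside its range is refused whole. "claw" is the closure, from 0 (fully open) to 1 (shut), set as the call begins (left out, the last holds). The fingers move at their own pace and stop on an object; the grip force is fixed at half the most. Time passes only in rows, so rows that do not move let the fingers close. It gives the time, the measured TCP pose, the force, the opening and the grip force at its end, in the units of the state.
- sense(): the state, without advancing time (a new reading comes with each control period).
- get_image(name): name is "scene" or "side" or "wrist"; returns the picture (400x640x3 uint8, red, green, blue); there is no depth.
- camera_info(name): a dict with "mtx" (3x3 intrinsics, pixels), "view" (4x4, takes a point from world to camera coordinates); the wrist camera has in their place "T_tool_cam" (4x4, takes a point from camera to tool coordinates, whose origin is the TCP and whose axes are the flange's). Camera axes: x right, y down, z forward; pixel columns grow to the right and rows downward; lengths in mm; the calibration is good to about 2 mm. A picture is of the moment at which its call begins: read the wrist's pose just before it. camera_info takes no time and is no camera call.
- hand_in(): hands the job in; it is judged then, once.
The state is a dict: "clock": time; "qpos": joint angles; "qd": joint speeds; "joint_torque": joint torques, N m; "tool_pos": TCP position; "orientation": TCP orientation; "wrist_force": force on the tool from outside, world axes, zero at the start; "torque": the same for the moment, N m; "finger_gap": finger opening in mm; "grip_force": force on a finger pad.
Only numpy, scipy, OpenCV 4.12 (cv2) and the standard library are available. Lean on these libraries where they do the work, as an engineer would, in place of code of your own. Each camera call takes 0.05 s, during which the arm holds its last target. There are 200 camera calls.

## Task

Load the label stand at this packing desk: put the white label roll over the spindle, down flat on the black platter, let go of it, then push the orange cap onto the steel stud on top until it clicks. Keep pressing after the click, until the cap is fully home and has pushed the yellow sprung collar right down, and finish while still holding the cap pressed down with the gripper. Leave the other things on the desk where they are.

Things in the scene. Friction and masses are not known exactly. Their poses are not given: they have to be found in the camera images.
- platter (a point): label stand, fixed to the desk: grey base plate 130 x 120 x 16 mm carrying a black round platter 72 mm across. This point is the middle of the platter's top, 22 mm above the desk, z up; the upright spindle rises from it.
- spindle (a point): the stand's upright aluminium spindle, 22 mm across: this point is on its axis on its flat top shoulder, 48 mm above the platter (70 mm above the desk), z up. The steel stud, 12 mm across, stands on it. A yellow sprung collar 19 mm across stands round the foot of the stud, its top 8 mm above this point at rest.
- stud_tip (a point): the round tip of the steel stud, 26 mm above the shoulder on the same axis (96 mm above the desk). Four sprung steel balls bulge out of the stud's sides to 20 mm across, their middle 12 mm below the tip.
- collar (a joint): how far the yellow collar is pushed down, m: 0 at rest (its top 8 mm above the shoulder), 0.008 when the cap is fully home on the shoulder (a hard stop); it springs back with 2 N at 0 rising to about 9 N at 0.008. The clicked cap, not pressed, leaves it at about 0.001.
- cap_center (a point): orange plastic snap cap, an upright cylinder 32 mm across and 36 mm high with a white disc on its top, about 40 g, open below; this point is at its centre, half-way up, z up. Fully home on the stud its lower edge rests on the shoulder and this point is 18 mm above the spindle point.
- cap_mouth (a point): middle of the cap's open lower edge, 18 mm below its centre. The hole is 15 mm across, its lip 3 mm thick, a wider hollow above. Pushed straight down, the lip meets the balls 19 mm above the shoulder, the push peaks at some 12 N near 16.5 mm, drops at the click (13 mm; the balls then pull it on), it meets the collar at 8 mm and is home at 0 mm.
- roll_center (a point): label roll, a white paper cylinder 56 mm across and 44 mm high with a brown core and an upright through hole 26 mm across, about 120 g, standing on end; this point is at its centre, half-way up (22 mm above its underside), z up. On the platter its top ends 4 mm below the spindle's shoulder.
- tape_center (a point): bystander: flat ring of amber packing tape lying on the desk, 76 mm across, 25 mm high; point at its centre
- carton_center (a point): bystander: small brown carton with a white strip, 65 x 55 x 35 mm; point at its centre
- stapler_center (a point): bystander: blue stapler 130 x 34 x 45 mm; point in its middle 20 mm up
- mouse_center (a point): bystander: grey computer mouse 105 x 60 x 32 mm; point in its middle 15 mm up
- pencup_center (a point): bystander: black pen cup 76 mm across, 100 mm high, with pens that stand up to 135 mm; point at its centre 50 mm up
Mind the look-alikes: they are no part of the job. What is meant by the part that bears cap_center is not pink or turquoise, and is the larger of those in its own colour.

How it is judged (in metres and radians):
On the way, in this order (a step that is already met when the one before it is completed fails the run):
1. the roll stands flat on the platter, over the spindle, let go (horizontal distance between roll_center and spindle below 0.006 m and z of roll_center in the frame of spindle below -0.022 m and angle between roll_center's own z axis and vertical below 0.1 rad and contact force between the fingers and roll below 0.3 N), for 0.2 s.
2. the cap is on the stud, past the click (horizontal distance between cap_center and spindle below 0.004 m and z of cap_center in the frame of spindle below 0.0265 m and angle between cap_center's own z axis and vertical below 0.15 rad), for 0.1 s.
At the end, for the whole second after the job is handed in: Roll on the platter (6 mm of the axis, 0.1 rad upright, 4 mm of its seat), cap on the stud (4 mm, 0.15 rad), at most 2.5 mm short of home, collar down at least 5.5 of its 8 mm, fingers on the cap with at least 3 N; no bystander moved 30 mm (horizontal distance between roll_center and spindle below 0.006 m and z of roll_center in the frame of spindle below -0.022 m and angle between roll_center's own z axis and vertical below 0.1 rad and horizontal distance between cap_center and spindle below 0.004 m and z of cap_center in the frame of spindle below 0.0205 m and angle between cap_center's own z axis and vertical below 0.15 rad and value of joint collar above 0.0055 m and contact force between the fingers and cap above 3 N); the arm keeps its last pose, push and grip.
It fails at once if a bystander was moved by more than 30 mm (distance of any of tape_center, carton_center, stapler_center, mouse_center, pencup_center from where it was at the start of the episode above 0.03 m).
It also fails if it takes over 61 s, if anything falls off the work surface, if the arm or the gripper's body presses on something with over 40 N, if the wrist force passes 120 N, or if a joint passes its speed limit or range.

## Working session

There is one attempt and no reset: what is moved stays moved. The work goes in short steps, Python scripts to look and compute and a tool call to move; the robot and the scene stay as the last step left them, time stands still between calls to the robot, and variables do not carry over. Pictures are saved under pics/ and viewed, at most 10 in all, crops included, and the job is handed in when it is done.

Besides the shell and the picture viewer there is one more tool, called after "Emit:" as name(argument=value, ...) on one line, values as JSON. carry_out: Moves the arm, as the interface text tells. Its arguments: {"type":"object","properties":{"plan":{"type":"array","items":{"type":"array","items":{"type":"array","items":{"type":"number"}}}},"claw":{"type":"number"}},"required":["plan"]}

```bash
mkdir -p pics; python3 - <<'E'
from workcell import *
import cv2,numpy as np
np.set_printoptions(precision=3,suppress=True)
s=sense();print(s,hold_point_z() if callable(hold_point_z) else hold_point_z)
for n in("scene","side"):
    cv2.imwrite(f"pics/{n}0.png",get_image(n)[:,:,::-1])
for n in("scene","side","wrist"):print(n,camera_info(n))
E
```

```text
{'clock': 0.0, 'qpos': array([-1.239,  0.616, -0.013,  1.425,  0.008,  1.103, -0.04 ]), 'qd': array([ 0.001, -0.001,  0.001, -0.   ,  0.   , -0.002,  0.001]), 'joint_torque': array([  0.   , -46.923,   0.259, -17.103,   0.01 ,   0.01 ,  -0.   ]), 'tool_pos': array([227.955, 607.899, 230.119]), 'orientation': array([[-0.936,  0.351, -0.001],
       [ 0.351,  0.936, -0.002],
       [-0.   , -0.003, -1.   ]]), 'wrist_force': array([-0.886,  0.271, -0.104]), 'torque': array([0.011, 0.035, 0.005]), 'grip_force': 0.0, 'finger_gap': 85.44067104250053} 18.700000000000003
scene {'mtx': array([[430.394,   0.   , 320.044],
       [  0.   , 430.394, 198.351],
       [  0.   ,   0.   ,   1.   ]]), 'view': array([[  -0.815,    0.579,   -0.003,  391.648],
       [   0.335,    0.467,   -0.818,  -90.721],
       [  -0.473,   -0.668,   -0.575, 1394.731],
       [   0.   ,    0.   ,    0.   ,    1.   ]])}
side {'mtx': array([[508.655,   0.   , 320.317],
       [  0.   , 508.655, 198.597],
       [  0.   ,   0.   ,   1.   ]]), 'view': array([[  -0.847,   -0.532,   -0.002,  411.739],
       [  -0.383,    0.613,   -0.691,  237.996],
       [   0.369,   -0.584,   -0.723, 1304.06 ],
       [   0.   ,    0.   ,    0.   ,    1.   ]])}
wrist {'mtx': array([[286.534,   0.   , 316.93 ],
       [  0.   , 286.534, 195.523],
       [  0.   ,   0.   ,   1.   ]]), 'T_tool_cam': array([[   0.001,   -0.954,   -0.301,   76.072],
       [   1.   ,    0.001,   -0.001,   -0.044],
       [   0.001,   -0.301,    0.954, -143.109],
       [   0.   ,    0.   ,    0.   ,    1.   ]])}
```

View pics/scene0.png

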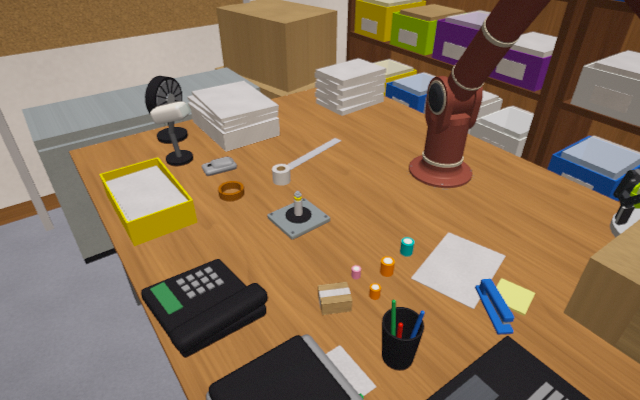

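View pics/side0.png

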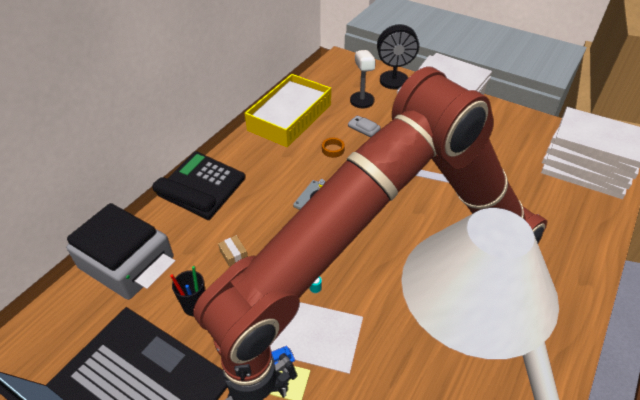

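The scene view shows the white roll at (281,174), the stand with its stud at (298,200), the carton at (335,298), the tape at (231,191), the mouse at (219,166), the pen cup at (402,338) and the stapler at (494,305). In the side view the arm hides most of the stand.

Cap candidates: large orange (387,267), small orange (375,291), pink (356,271), turquoise (407,247). By the description I choose the large orange one. The only roll is at (281,174). A close crop comes next as a check.

```bash
cat > h.py <<'E'
from workcell import *
import cv2,numpy as np
np.set_printoptions(precision=1,suppress=True)
def ray(n,u,v,z,s=None):
    c=camera_info(n);d=np.linalg.inv(c["mtx"])@[u,v,1]
    if n=="wrist":
        T=np.eye(4);T[:3,:3]=s["orientation"];T[:3,3]=s["tool_pos"];T=T@c["T_tool_cam"]
    else:T=np.linalg.inv(c["view"])
    d=T[:3,:3]@d;o=T[:3,3];return o+d*(z-o[2])/d[2]
def proj(n,p,s=None):
    c=camera_info(n)
    if n=="wrist":
        T=np.eye(4);T[:3,:3]=s["orientation"];T[:3,3]=s["tool_pos"];V=np.linalg.inv(T@c["T_tool_cam"])
    else:V=c["view"]
    q=c["mtx"]@(V@np.r_[p,1])[:3];return q[:2]/q[2]
E
python3 - <<'E'
from h import *
im=cv2.imread("pics/scene0.png")
a=cv2.resize(im[155:235,225:325],None,fx=4,fy=4,interpolation=cv2.INTER_CUBIC)
b=cv2.resize(im[230:310,330:430],None,fx=4,fy=4,interpolation=cv2.INTER_CUBIC)
cv2.imwrite("pics/crop1.png",np.hstack([a,b]))
for n,u,v,z in [("roll",281,168,44),("base",298,216,16),("tip",298,193,96),("cap",387,260,36),("small",375,287,25),("pink",356,268,20),("turq",407,239,36),("carton",335,290,35),("tape",231,187,25),("pens",395,305,135),("pencup",403,313,100),("stap",494,300,30)]:
    print(n,ray("scene",u,v,z))
E
```

```text
roll [ 449.6 -250.6   44. ]
base [520.3 -47.5  16. ]
tip [521.5 -40.9  96. ]
cap [457.4 236.3  36. ]
small [528.7 276.4  25. ]
pink [521.7 202.5  20. ]
turq [366.3 209.5  36. ]
carton [611.2 239.7  35. ]
tape [ 610.7 -271.2   25. ]
pens [603.5 403.1 135. ]
pencup [580.8 405.2 100. ]
stap [352.4 453.5  30. ]
```

View pics/crop1.png

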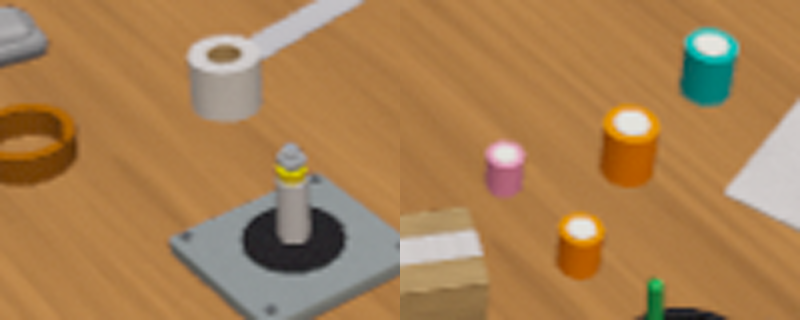

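The crop confirms it: the large orange cap has its top at (388,260.5), and the small orange one is clearly smaller. The roll's hole is at (281,168.5). I'll go via the cap so the wrist camera gets a look on the way.

Emit:
carry_out(plan=[[[0, 0, 0, 0, 0, -10.3], [0, 0, 0, 0, 0, -10.3], [-0.03, -0.055, 0, 0, 0, 0], [-0.03, -0.055, 0, 0, 0, 0], [-0.03, -0.055, 0, 0, 0, 0], [-0.03, -0.055, 0, 0, 0, 0], [-0.03, -0.055, 0, 0, 0, 0], [-0.03, -0.055, 0, 0, 0, 0]]], claw=0)

```text
clock: 1.1
tool_pos: [408.7, 277.5, 231.1]
orientation: [[-1.0, -0.001, -0.0], [-0.001, 1.0, -0.0], [0.0, -0.0, -1.0]]
wrist_force: [0.2, 0.4, 0.6]
finger_gap: 85.2
grip_force: 0.0
```

Emit:
carry_out(plan=[[[-0.022, -0.042, 0, 0, 0, 0], [0, 0, 0, 0, 0, 0], [0, 0, 0, 0, 0, 0]]])

```text
clock: 1.48
tool_pos: [429.5, 238.1, 231.1]
orientation: [[-1.0, -0.001, -0.001], [-0.001, 1.0, 0.0], [0.001, 0.0, -1.0]]
wrist_force: [0.2, 0.7, -0.6]
finger_gap: 85.6
grip_force: 0.0
```

```bash
python3 - <<'E'
from h import *
s=sense();print(s["clock"],s["tool_pos"],s["orientation"]*1000,s["wrist_force"])
im=get_image("wrist");cv2.imwrite("pics/w1.png",im[:,:,::-1])
hsv=cv2.cvtColor(im,cv2.COLOR_RGB2HSV)
m=cv2.inRange(hsv,(0,0,185),(179,50,255))
n,_,st,c=cv2.connectedComponentsWithStats(m)
for i in range(1,n):
    if 80<st[i,4]<3000: print(st[i],c[i],ray("wrist",*c[i],36,s))
print(proj("wrist",[457,236,36],s))
E
```

```text
1.475 [429.5 238.1 231.1] [[-1000.     -1.3    -0.9]
 [   -1.3  1000.      0.5]
 [    0.9     0.5 -1000. ]] [ 0.2  0.7 -0.6]
[ 474    8   48   70 2141] [496.3  41.8] [288.8 427.1  36. ]
[291 110  17  18 243] [298.9 118.4] [367.7 216.8  36. ]
[311 185  17  15 199] [318.7 192.1] [455.4 239.9  36. ]
[289 233  12  11 100] [294.7 237.9] [517.6 208.9  36. ]
[343 238  11  10  90] [348.2 242.3] [523.7 278.5  36. ]
[307 281  32  39 536] [322.6 300. ] [612.9 246.   36. ]
[462 361  18  22 260] [471.7 372.3] [743.6 475.7  36. ]
[315.6 193.3]
```

View pics/w1.png

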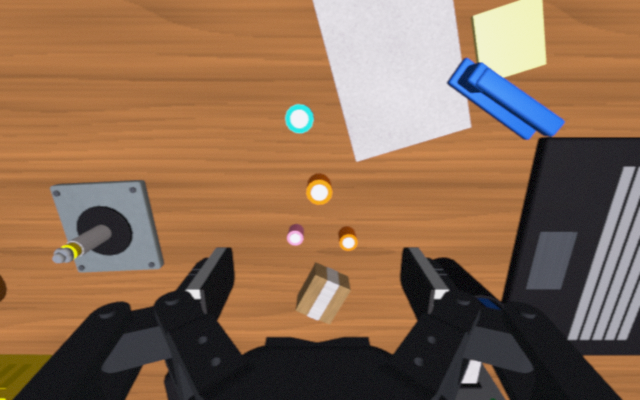

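The wrist view shows the large orange cap at (319,192), the pink one at (295,238), the small orange one at (348,242) and the stand at left. The cap is at about (456,238). Next I'll look at the stand, then the roll.

Emit:
carry_out(plan=[[[-0.01, -0.056, 0, 0, 0, 0], [-0.01, -0.056, 0, 0, 0, 0], [-0.01, -0.056, 0, 0, 0, 0], [-0.01, -0.056, 0, 0, 0, 0], [-0.01, -0.056, 0, 0, 0, 0], [0, 0, 0, 0, 0, 0], [0, 0, 0, 0, 0, 0]]])

```text
clock: 2.4
tool_pos: [480.3, -40.3, 231.1]
orientation: [[-1.0, -0.004, -0.001], [-0.004, 1.0, 0.001], [0.001, 0.001, -1.0]]
wrist_force: [-0.2, 1.2, 0.3]
finger_gap: 85.2
grip_force: 0.0
```

```bash
python3 - <<'E'
from h import *
s=sense();print(s["clock"],s["tool_pos"],s["orientation"]*1000)
im=get_image("wrist");cv2.imwrite("pics/w2.png",im[:,:,::-1])
for p in([521,-41,22],[521,-41,70],[521,-41,96],[450,-250,44]):print(proj("wrist",p,s))
E
```

```text
2.4 [480.3 -40.3 231.1] [[-1000.     -3.7    -0.6]
 [   -3.7  1000.      1.3]
 [    0.6     1.3 -1000. ]]
[316.6 199.9]
[316.5 213.2]
[316.5 222.1]
[134.5 146.3]
```

View pics/w2.png

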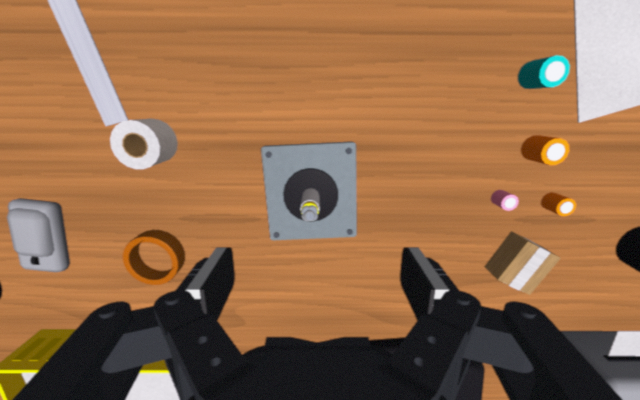

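The wrist view shows the roll's hole at (136,145), the platter centre at about (311,194) and the stud tip at about (310,214). I'll fit these by code and move over the roll.

```bash
python3 - <<'E'
from h import *
s=sense();im=cv2.imread("pics/w2.png")
g=im.max(2)
m=(g<60).astype(np.uint8);m[:150]=0;m[230:]=0;m[:,:270]=0;m[:,350:]=0
p=cv2.findNonZero(m);h=cv2.convexHull(p)
e=cv2.fitEllipse(h);print(e,ray("wrist",*e[0],22,s))
print("tip",ray("wrist",309.5,215,96,s),"roll",ray("wrist",136,145,44,s))
c=im[150:250,260:360];cv2.imwrite("pics/crop2.png",cv2.resize(c,None,fx=6,fy=6,interpolation=cv2.INTER_CUBIC))
E
```

```text
((310.2774353027344, 194.40179443359375), (51.215999603271484, 52.28456115722656), 96.43434143066406) [513.6 -48.4  22. ]
tip [513.1 -47.6  96. ] roll [ 448.8 -247.4   44. ]
```

View pics/crop2.png

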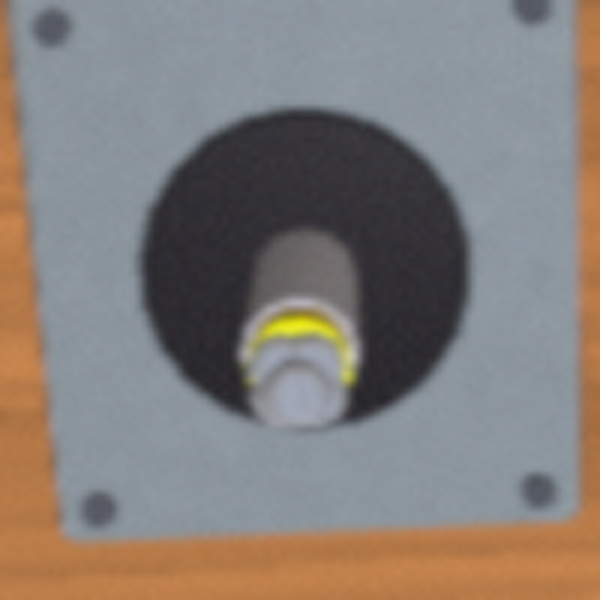

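Emit:
carry_out(plan=[[[0.009, -0.042, 0, 0, 0, 0], [0.009, -0.042, 0, 0, 0, 0], [0.009, -0.042, 0, 0, 0, 0], [0.009, -0.042, 0, 0, 0, 0], [0.009, -0.042, 0, 0, 0, 0], [0, 0, 0.04, 0, 0, 0], [0, 0, 0, 0, 0, 0], [0, 0, 0, 0, 0, 0]]])

```text
clock: 3.45
tool_pos: [436.8, -250.7, 192.1]
orientation: [[-1.0, -0.005, 0.001], [-0.005, 1.0, 0.0], [-0.001, 0.0, -1.0]]
wrist_force: [-0.1, -0.0, 0.6]
finger_gap: 85.1
grip_force: 0.0
```

```bash
python3 - <<'E'
from h import *
s=sense();print(s["clock"],s["tool_pos"],s["orientation"]*1000)
im=get_image("wrist")[:,:,::-1];u,v=proj("wrist",[450,-252,44],s);print(u,v)
u,v=int(u),int(v);c=im[v-60:v+60,u-80:u+80];print(u-80,v-60);cv2.imwrite("pics/crop3.png",cv2.resize(c,None,fx=5,fy=5,interpolation=cv2.INTER_CUBIC))
E
```

```text
3.45 [ 436.8 -250.7  192.1] [[-1000.     -4.7     1.1]
 [   -4.7  1000.      0.4]
 [   -1.1     0.4 -1000. ]]
316.1326506399794 193.09845608424254
236 133
```

View pics/crop3.png

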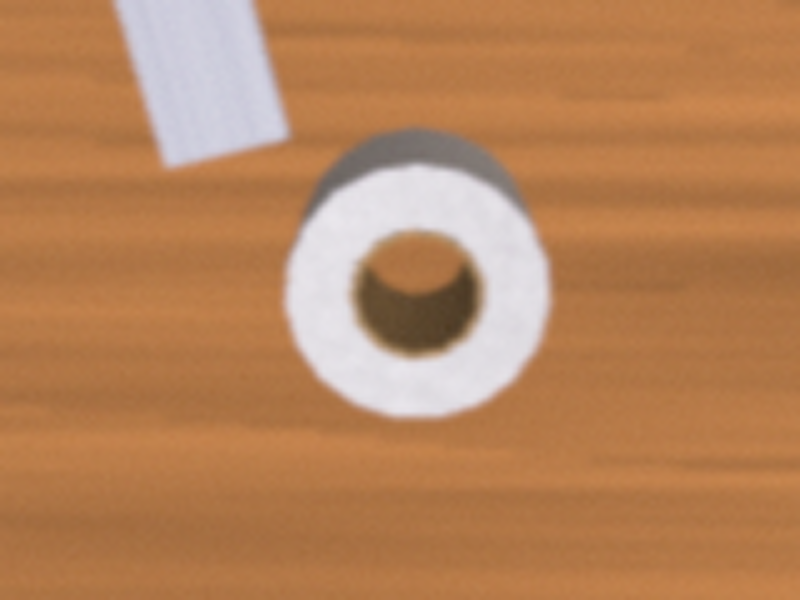

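The roll's hole is centred at (319.6,191.2) in the full image, which puts the roll at about (448,-248.5). The stud tip is at (310,215.8) in the earlier view, which puts the stand at about (513.5,-47.8). Going down to grasp.

Emit:
carry_out(plan=[[[-0.011, 0.002, 0.04, 0, 0, 0], [0, 0, 0.045, 0, 0, 0], [0, 0, 0.04, 0, 0, 0], [0, 0, 0.035, 0, 0, 0], [0, 0, 0.022, 0, 0, 0], [0, 0, 0, 0, 0, 0], [0, 0, 0, 0, 0, 0]]])

```text
clock: 4.38
tool_pos: [448.0, -250.6, 10.7]
orientation: [[-1.0, -0.002, 0.003], [-0.002, 1.0, -0.001], [-0.003, -0.001, -1.0]]
wrist_force: [0.1, 0.0, 0.6]
finger_gap: 85.3
grip_force: 0.0
```

Emit:
carry_out(plan=[[[0, 0, 0, 0, 0, 0], [0, 0, 0, 0, 0, 0], [0, 0, 0, 0, 0, 0], [0, 0, 0, 0, 0, 0], [0, 0, 0, 0, 0, 0], [0, 0, 0, 0, 0, 0]]], claw=1)

```text
clock: 5.12
tool_pos: [447.2, -250.6, 11.0]
orientation: [[-1.0, -0.001, 0.002], [-0.001, 1.0, -0.001], [-0.002, -0.001, -1.0]]
wrist_force: [-0.7, 0.9, 8.1]
finger_gap: 55.7
grip_force: 62.4
```

Emit:
carry_out(plan=[[[0, 0, -0.04, 0, 0, 0], [0, 0, -0.05, 0, 0, 0], [0, 0, -0.05, 0, 0, 0], [-0.02, 0.04, -0.04, 0, 0, 0], [-0.02, 0.04, 0, 0, 0, 0], [-0.02, 0.04, 0, 0, 0, 0], [-0.02, 0.04, 0, 0, 0, 0], [-0.018, 0.042, 0, 0, 0, 0]]])

```text
clock: 6.12
tool_pos: [544.6, -47.3, 189.8]
orientation: [[-1.0, -0.0, 0.001], [-0.0, 1.0, -0.0], [-0.001, -0.0, -1.0]]
wrist_force: [0.0, -0.2, -0.6]
finger_gap: 55.3
grip_force: 64.0
```

Emit:
carry_out(plan=[[[0, 0, 0, 0, 0, 0], [0, 0, 0, 0, 0, 0]]])

```text
clock: 6.38
tool_pos: [543.7, -49.0, 189.4]
orientation: [[-1.0, -0.001, -0.001], [-0.001, 1.0, -0.001], [0.001, -0.001, -1.0]]
wrist_force: [0.3, -1.3, 0.2]
finger_gap: 55.7
grip_force: 64.0
```

```bash
python3 - <<'E'
from h import *
s=sense();print(s["clock"],s["tool_pos"],s["orientation"]*1000,s["wrist_force"])
im=get_image("wrist")[:,:,::-1]
for z in(22,70,96):print(proj("wrist",[513.5,-47.8,z],s))
g=im.max(2)
cv2.imwrite("pics/full4.png",im)
c=im[80:330,190:450];cv2.imwrite("pics/crop4.png",cv2.resize(c,None,fx=2.4,fy=2.4,interpolation=cv2.INTER_CUBIC))
E
```

```text
6.375 [543.7 -49.  189.4] [[-1000.     -0.6    -0.7]
 [   -0.6  1000.     -0.9]
 [    0.7    -0.9 -1000. ]] [ 0.3 -1.3  0.2]
[318.7 149.8]
[318.9 157.5]
[319.1 162.9]
```

View pics/crop4.png

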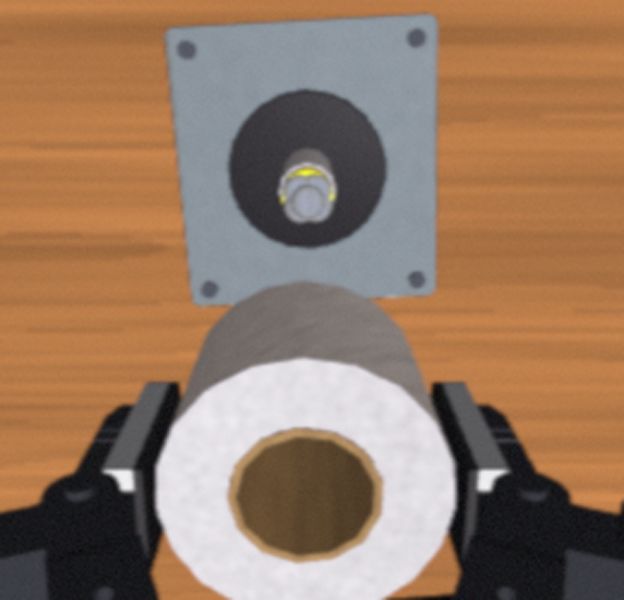

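Here the roll is held straight, with its hole at (317.5,285.8). The platter is centred at (318.3,150.4) and the stud tip is at (318.3,164.6).

```bash
python3 - <<'E'
from h import *
s=sense();s["tool_pos"]=np.array([543.7,-49,189.4])
r=ray("wrist",317.5,285.8,222.4,s)
for a in [(318.3,150.4,22),(318.3,164.6,96)]:
    t=ray("wrist",*a,s);print(t,t-r) if 0 else None
for a in [(318.3,150.4,22),(318.3,164.6,96)]:
    t=ray("wrist",a[0],a[1],a[2],s);print(t,t-r)
print(r)
E
```

```text
[514.1 -48.3  22. ] [ -30.5    0.7 -200.4]
[514.9 -48.5  96. ] [ -29.7    0.6 -126.4]
[544.6 -49.  222.4]
```

Emit:
carry_out(plan=[[[0.03, 0.001, 0, 0, 0, 0], [0, 0, 0, 0, 0, 0], [0, 0, 0.035, 0, 0, 0], [0, 0, 0.035, 0, 0, 0], [0, 0, 0.01, 0, 0, 0], [0, 0, 0.01, 0, 0, 0], [0, 0, 0, 0, 0, 0], [0, 0, 0, 0, 0, 0]]])

```text
clock: 7.42
tool_pos: [515.1, -47.5, 100.2]
orientation: [[-1.0, -0.001, 0.002], [-0.001, 1.0, -0.0], [-0.002, -0.0, -1.0]]
wrist_force: [-1.0, 0.4, -1.1]
finger_gap: 55.5
grip_force: 64.0
```

Emit:
carry_out(plan=[[[0, 0, 0.008, 0, 0, 0], [0, 0, 0.008, 0, 0, 0], [0, 0, 0.008, 0, 0, 0], [0, 0, 0, 0, 0, 0]]])

```text
clock: 7.92
tool_pos: [513.6, -47.3, 74.4]
orientation: [[-1.0, -0.001, -0.002], [-0.001, 1.0, 0.0], [0.002, 0.0, -1.0]]
wrist_force: [0.1, 0.2, -1.1]
finger_gap: 55.7
grip_force: 64.0
```

Emit:
carry_out(plan=[[[0, 0, 0.01, 0, 0, 0], [0, 0, 0.01, 0, 0, 0], [0, 0, 0.01, 0, 0, 0], [0, 0, 0.007, 0, 0, 0], [0, 0, 0.002, 0, 0, 0], [0, 0, 0, 0, 0, 0]]])

```text
clock: 8.68
tool_pos: [514.3, -47.4, 36.2]
orientation: [[-1.0, -0.001, -0.0], [-0.001, 1.0, -0.0], [0.0, -0.0, -1.0]]
wrist_force: [-0.6, -0.1, -1.3]
finger_gap: 55.4
grip_force: 64.0
```

Emit:
carry_out(plan=[[[0, 0, 0.0015, 0, 0, 0], [0, 0, 0.0015, 0, 0, 0], [0, 0, 0, 0, 0, 0]]])

```text
clock: 9.05
tool_pos: [514.3, -47.4, 33.3]
orientation: [[-1.0, -0.001, -0.0], [-0.001, 1.0, -0.0], [0.0, -0.0, -1.0]]
wrist_force: [-0.5, -0.8, -0.7]
finger_gap: 55.5
grip_force: 64.0
```

Emit:
carry_out(plan=[[[0, 0, 0, 0, 0, 0], [0, 0, 0, 0, 0, 0], [0, 0, 0, 0, 0, 0], [0, 0, 0, 0, 0, 0], [0, 0, 0, 0, 0, 0], [0, 0, 0, 0, 0, 0]]], claw=0)

```text
clock: 9.8
tool_pos: [514.3, -47.4, 33.3]
orientation: [[-1.0, -0.001, -0.0], [-0.001, 1.0, -0.0], [0.0, -0.0, -1.0]]
wrist_force: [0.2, -0.1, 0.7]
finger_gap: 85.3
grip_force: 0.0
```

Emit:
carry_out(plan=[[[0, 0, -0.04, 0, 0, 0], [0, 0, -0.06, 0, 0, 0], [0, 0, -0.06, 0, 0, 0], [0.01, 0.05, 0, 0, 0, 0], [0.016, 0.06, 0, 0, 0, 0], [0.016, 0.06, 0, 0, 0, 0], [0.016, 0.06, 0, 0, 0, 0], [0.016, 0.056, 0, 0, 0, 0]]], claw=0.25)

```text
clock: 10.8
tool_pos: [439.2, 240.6, 193.4]
orientation: [[-1.0, -0.001, 0.0], [-0.001, 1.0, 0.0], [-0.0, 0.0, -1.0]]
wrist_force: [1.3, -0.8, -0.2]
finger_gap: 64.2
grip_force: 0.0
```

Emit:
carry_out(plan=[[[0, 0, 0, 0, 0, 0], [0, 0, 0, 0, 0, 0]]])

```text
clock: 11.05
tool_pos: [440.0, 237.9, 193.2]
orientation: [[-1.0, -0.001, -0.0], [-0.001, 1.0, -0.001], [0.0, -0.001, -1.0]]
wrist_force: [-0.5, 0.0, -1.4]
finger_gap: 63.7
grip_force: 0.0
```

```bash
python3 - <<'E'
from h import *
s=sense();print(s["clock"],s["tool_pos"],s["orientation"]*1000,s["wrist_force"],s["finger_gap"])
im=get_image("wrist");cv2.imwrite("pics/w5.png",im[:,:,::-1])
hsv=cv2.cvtColor(im,cv2.COLOR_RGB2HSV)
for nm,m,z in(("white",cv2.inRange(hsv,(0,0,185),(179,50,255)),36),("orange",cv2.inRange(hsv,(5,170,120),(22,255,255)),36)):
  n,_,st,c=cv2.connectedComponentsWithStats(m)
  for i in range(1,n):
    if 80<st[i,4]<3000: print(nm,st[i],c[i],ray("wrist",*c[i],z,s))
E
```

```text
11.05 [440.  237.9 193.2] [[-1000.     -0.8    -0.2]
 [   -0.8  1000.     -1.1]
 [    0.2    -1.1 -1000. ]] [-0.5  0.  -1.4] 63.7166434236029
white [500   7  32  55 364] [508.5  32.7] [299.2 415.1  36. ]
white [287  99  20  21 320] [296.9 109.1] [367.7 216.8  36. ]
white [311 185  18  17 252] [319.6 192.8] [455.4 240.   36. ]
white [  20  231   54   47 1185] [ 49.4 252.7] [529.8 -77.2  36. ]
white [287 238  13  12 116] [292.6 243.7] [517.2 209.1  36. ]
white [346 244  13  11 114] [352.2 248.7] [523.5 278.4  36. ]
white [307 291  35  43 642] [323.8 312.3] [612.9 246.1  36. ]
white [428 379  57  21 889] [456.7 388.7] [740.1 432.4  36. ]
orange [305 171  31  37 555] [319.9 187.9] [449.8 240.4  36. ]
orange [341 230  23  29 322] [351.7 242.9] [516.  277.6  36. ]
```

The code finds the cap's white disc at (319.6,192.8), so the cap is at (455.4,240.0). Going down to grasp.

Emit:
carry_out(plan=[[[-0.015, 0.002, 0.04, 0, 0, 0], [0, 0, 0.05, 0, 0, 0], [0, 0, 0.04, 0, 0, 0], [0, 0, 0.035, 0, 0, 0], [0, 0, 0.021, 0, 0, 0], [0, 0, 0, 0, 0, 0], [0, 0, 0, 0, 0, 0]]])

```text
clock: 11.98
tool_pos: [456.2, 239.7, 8.1]
orientation: [[-1.0, 0.001, 0.001], [0.001, 1.0, 0.0], [-0.001, 0.0, -1.0]]
wrist_force: [-0.1, -0.0, 0.0]
finger_gap: 64.2
grip_force: 0.0
```

Emit:
carry_out(plan=[[[0, 0, 0, 0, 0, 0], [0, 0, 0, 0, 0, 0], [0, 0, 0, 0, 0, 0], [0, 0, 0, 0, 0, 0], [0, 0, 0, 0, 0, 0], [0, 0, 0, 0, 0, 0]]], claw=1)

```text
clock: 12.72
tool_pos: [455.7, 240.8, 8.5]
orientation: [[-1.0, -0.001, 0.002], [-0.001, 1.0, 0.001], [-0.002, 0.001, -1.0]]
wrist_force: [0.1, -0.6, 7.4]
finger_gap: 30.0
grip_force: 59.6
```

Emit:
carry_out(plan=[[[0, 0, -0.05, 0, 0, 0], [0, 0, -0.06, 0, 0, 0], [0, 0, -0.06, 0, 0, 0], [-0.015, -0.048, -0.01, 0, 0, 0], [-0.015, -0.048, 0, 0, 0, 0], [-0.015, -0.048, 0, 0, 0, 0], [-0.015, -0.048, 0, 0, 0, 0], [-0.015, -0.048, 0, 0, 0, 0]]])

```text
clock: 13.72
tool_pos: [530.3, -0.8, 187.6]
orientation: [[-1.0, -0.001, 0.0], [-0.001, 1.0, 0.0], [-0.0, 0.0, -1.0]]
wrist_force: [1.0, -0.0, -1.1]
finger_gap: 30.2
grip_force: 59.5
```

Emit:
carry_out(plan=[[[-0.014, -0.048, 0, 0, 0, 0], [0, 0, 0, 0, 0, 0], [0, 0, 0, 0, 0, 0]]])

```text
clock: 14.1
tool_pos: [543.9, -46.7, 187.2]
orientation: [[-1.0, -0.001, -0.001], [-0.001, 1.0, 0.001], [0.001, 0.001, -1.0]]
wrist_force: [0.3, 1.3, -0.2]
finger_gap: 30.4
grip_force: 59.5
```

```bash
python3 - <<'E'
from h import *
s=sense();print(s["clock"],s["tool_pos"],s["orientation"]*1000,s["wrist_force"],s["finger_gap"])
im=get_image("wrist")[:,:,::-1];cv2.imwrite("pics/w6.png",im)
c=im[100:300,210:430];cv2.imwrite("pics/crop6.png",cv2.resize(c,None,fx=3,fy=3,interpolation=cv2.INTER_CUBIC))
E
```

```text
14.1 [543.9 -46.7 187.2] [[-1000.     -1.     -0.6]
 [   -1.   1000.      0.9]
 [    0.6     0.9 -1000. ]] [ 0.3  1.3 -0.2] 30.42092795521922
```

View pics/crop6.png

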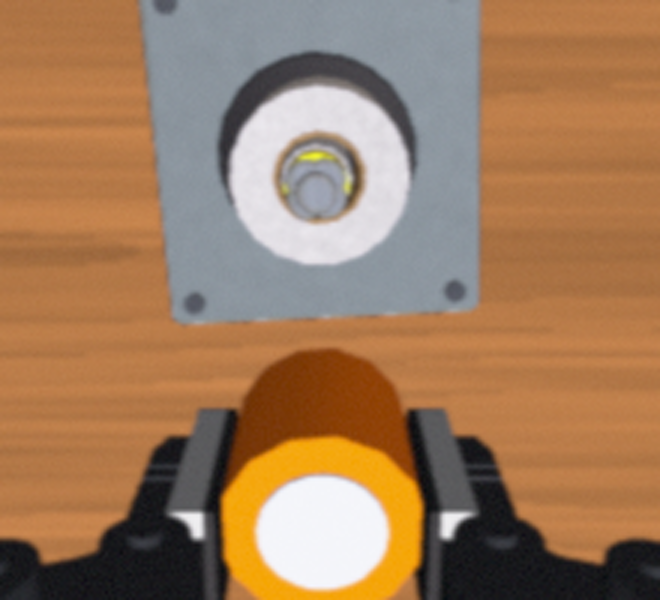

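The roll sits on the platter round the spindle, with its centre at (316.7,158.3). The stud tip is at (315.7,164.0). The cap is held upright, with its disc at (317.3,277.3).

```bash
python3 - <<'E'
from h import *
s=sense();s["tool_pos"]=np.array([543.9,-46.7,187.2])
r=ray("wrist",317.3,277.3,214.9,s)
for a in [(315.7,164.,96),(316.7,158.3,66)]:
    t=ray("wrist",a[0],a[1],a[2],s);print(t,t-r)
print(r)
E
```

```text
[514.2 -48.2  96. ] [ -29.8   -1.3 -118.9]
[514.8 -47.4  66. ] [ -29.2   -0.5 -148.9]
[544.  -46.9 214.9]
```

Emit:
carry_out(plan=[[[0.03, -0.001, 0, 0, 0, 0], [0, 0, 0.03, 0, 0, 0], [0, 0, 0.03, 0, 0, 0], [0, 0, 0.015, 0, 0, 0], [0, 0, 0, 0, 0, 0], [0, 0, 0, 0, 0, 0]]])

```text
clock: 14.9
tool_pos: [515.2, -48.1, 113.2]
orientation: [[-1.0, -0.001, 0.002], [-0.001, 1.0, -0.0], [-0.002, -0.0, -1.0]]
wrist_force: [-0.0, 1.0, -0.4]
finger_gap: 30.6
grip_force: 59.5
```

Emit:
carry_out(plan=[[[0, 0, 0.004, 0, 0, 0], [0, 0, 0.004, 0, 0, 0], [0, 0, 0.003, 0, 0, 0], [0, 0, 0, 0, 0, 0]]])

```text
clock: 15.4
tool_pos: [514.1, -48.4, 101.0]
orientation: [[-1.0, -0.001, -0.001], [-0.001, 1.0, 0.0], [0.001, 0.0, -1.0]]
wrist_force: [0.2, -0.4, -1.2]
finger_gap: 30.5
grip_force: 59.5
```

Emit:
carry_out(plan=[[[0, 0, 0.002, 0, 0, 0], [0, 0, 0.002, 0, 0, 0], [0, 0, 0.002, 0, 0, 0], [0, 0, 0, 0, 0, 0]]])

```text
clock: 15.9
tool_pos: [515.6, -48.4, 96.3]
orientation: [[-1.0, -0.001, 0.003], [-0.001, 1.0, -0.0], [-0.003, -0.0, -1.0]]
wrist_force: [0.4, 0.3, 4.7]
finger_gap: 30.3
grip_force: 60.4
```

Emit:
carry_out(plan=[[[0, 0, 0.002, 0, 0, 0], [0, 0, 0, 0, 0, 0]]])

```text
clock: 16.15
tool_pos: [516.1, -48.5, 95.4]
orientation: [[-1.0, -0.001, 0.005], [-0.001, 1.0, -0.0], [-0.005, -0.0, -1.0]]
wrist_force: [-1.2, 0.3, 11.4]
finger_gap: 30.2
grip_force: 61.0
```

Emit:
carry_out(plan=[[[0, 0, 0.002, 0, 0, 0], [0, 0, 0, 0, 0, 0]]])

```text
clock: 16.4
tool_pos: [515.9, -48.4, 93.1]
orientation: [[-1.0, -0.001, 0.004], [-0.001, 1.0, -0.0], [-0.004, -0.0, -1.0]]
wrist_force: [-0.8, 0.1, 9.1]
finger_gap: 30.5
grip_force: 60.6
```

Emit:
carry_out(plan=[[[0, 0, 0.002, 0, 0, 0], [0, 0, 0.002, 0, 0, 0], [0, 0, 0.002, 0, 0, 0], [0, 0, 0.002, 0, 0, 0], [0, 0, 0, 0, 0, 0]]])

```text
clock: 17.02
tool_pos: [514.7, -48.4, 83.6]
orientation: [[-1.0, -0.001, 0.001], [-0.001, 1.0, -0.0], [-0.001, -0.0, -1.0]]
wrist_force: [1.0, -0.2, 4.4]
finger_gap: 29.9
grip_force: 60.8
```

Emit:
carry_out(plan=[[[0, 0, 0.002, 0, 0, 0], [0, 0, 0.002, 0, 0, 0], [0, 0, 0, 0, 0, 0]]])

```text
clock: 17.4
tool_pos: [514.7, -48.4, 79.9]
orientation: [[-1.0, -0.001, 0.001], [-0.001, 1.0, -0.0], [-0.001, -0.0, -1.0]]
wrist_force: [1.0, 0.7, 7.2]
finger_gap: 30.2
grip_force: 61.1
```

Emit:
carry_out(plan=[[[0, 0, 0.0015, 0, 0, 0], [0, 0, 0.0015, 0, 0, 0], [0, 0, 0, 0, 0, 0]]])

```text
clock: 17.77
tool_pos: [514.7, -48.4, 78.4]
orientation: [[-1.0, -0.001, 0.002], [-0.001, 1.0, 0.0], [-0.002, 0.0, -1.0]]
wrist_force: [-1.3, 0.2, 17.2]
finger_gap: 30.0
grip_force: 62.7
```

Emit:
carry_out(plan=[[[0, 0, 0.001, 0, 0, 0], [0, 0, 0.001, 0, 0, 0], [0, 0, 0, 0, 0, 0], [0, 0, 0, 0, 0, 0]]])

```text
clock: 18.27
tool_pos: [514.8, -48.4, 78.3]
orientation: [[-1.0, -0.001, 0.002], [-0.001, 1.0, 0.0], [-0.002, 0.0, -1.0]]
wrist_force: [-5.4, 0.4, 30.9]
finger_gap: 30.4
grip_force: 64.3
```

The stop is at TCP z 78.3, which is the height predicted for the cap fully home. The force there is well above the collar spring, and the cap isn't slipping in the grip. Handing in.

```bash
python3 -c "
from workcell import *
s=sense();print(s['clock'],s['tool_pos'],s['wrist_force']);print(hand_in())"
```

```text
18.275 [514.81525439 -48.4237397   78.34804627] [-5.35870837  0.39552221 30.92646776]
the job is handed in; nothing more can be done
None
```

I handed the job in at 18.3 s, but no pass/fail came back: the roll was seated and let go, and the cap is held fully home at about 31 N, judged from tool height and force, with no final picture.

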